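Push the blue sampling tube home in the measuring cradle

TASK

On the white measuring cradle, push the sampling tube with the blue grip along its groove until its steel end touches the black end stop, so that its length can be read. Leave it lying in that groove, and do not shift the yellow and the red tube.

Things in the scene. Friction and masses are not known exactly. Their poses are not given: they have to be found in the camera images.
- cradle: fixed measuring cradle, white base 260x200x12 mm, three V-grooves along its x, black stop bar at the +x end (robot's left, +y, within 25 deg). Origin: centre of underside, z up. Groove lines y = -62, 0, +62 mm, from x = -130 (open end) to the stop's face x = +110; stop top z = 40. V bottom z = 12, rail tops z = 20.5 (22 mm wide). A lying tube: axis z = 26, top z = 36. At the stop: tube origin x = 45.
- tube_blue: loose closed steel tube, 20 mm diameter, 130 mm long, 0.12 kg, rear 55 mm a blue grip of equal diameter; lies in any one of the grooves, steel end to the stop. Origin mid-tube on its axis; x along it, from grip end (-65 mm) to steel end (+65 mm); may roll. The one to push; starts 45 to 90 mm short of the stop, slides under about 2 N.
- tube_yellow: loose closed steel tube, 20 mm diameter, 130 mm long, 0.12 kg, rear 55 mm a yellow grip of equal diameter; lies in any one of the grooves, steel end to the stop. Origin mid-tube on its axis; x along it, from grip end (-65 mm) to steel end (+65 mm); may roll. Bystander, to be left alone.
- tube_red: loose closed steel tube, 20 mm diameter, 130 mm long, 0.12 kg, rear 55 mm a red grip of equal diameter; lies in any one of the grooves, steel end to the stop. Origin mid-tube on its axis; x along it, from grip end (-65 mm) to steel end (+65 mm); may roll. Bystander, to be left alone.
Things that resemble listed ones, but are neither listed nor needed, are in the scene too. Leave any purple look-alike of the tube_blue alone.

How it is judged (in metres and radians):
At the end, for the whole second after the job is handed in: the blue tube lies at rest in a groove of the cradle (within 6 mm of the groove's line sideways, 0.15 rad, seated to within 4 mm in height) with its steel end at the stop (gap under 5 mm); the yellow and red tubes are within 12 mm of where they started (x of tube_blue in the frame of cradle between 0.04 and 0.05 m and (y of tube_blue in the frame of cradle between -0.068 and -0.056 m or y of tube_blue in the frame of cradle between -0.006 and 0.006 m or y of tube_blue in the frame of cradle between 0.056 and 0.068 m) and z of tube_blue in the frame of cradle between 0.022 and 0.031 m and angle between the x axis of tube_blue and the x axis of cradle, either way round below 0.15 rad and linear speed of tube_blue below 0.02 m/s and not (distance of tube_yellow from where it was at the start of the episode above 0.012 m) and not (distance of tube_red from where it was at the start of the episode above 0.012 m)); the robot touches nothing.
It fails at once if the yellow or the red tube is shifted by more than 12 mm (distance of any of tube_yellow, tube_red from where it was at the start of the episode above 0.012 m).
It also fails if it takes over 29 s, if anything falls off the work surface, if the arm or the gripper's body presses on something with over 40 N, if the wrist force passes 120 N, or if a joint passes its speed limit or range.

ROBOT

A 7-joint arm with a two-finger parallel gripper is mounted at the origin on the work surface. World frame = base frame: x ahead of the robot, y to its left, z up, the work surface at z = 0. Lengths are in mm, angles in rad, forces in N, time in s.
With the tool pointing down it reaches from about 400 to 875 mm from the base axis. Payload 4.4 kg.
Tool frame: the origin (TCP) lies midway between the tips of the shut fingers; the grasp point (between the pads) lies 19 mm behind it (ctrl.pinch_z is the distance from the TCP to the grasp point, in mm); z points along the fingers, y is the line along which they close (so a half turn about z gives the same grasp; the last joint's range is limited). The gripper opens to 85 mm and grips with 20 to 120 N. Pads are 22 mm wide; open, the fingers measure 114 mm over their backs; the gripper's body (76 mm by 85 mm) begins 54 mm behind the grasp point. The pads swing forward as they close: fully open they stand 13 mm farther back than shut.
Start: joints at [1.094, 0.628, 0.038, 1.517, -0.027, 0.996, -0.02], TCP at [259.601, -595.924, 231.313] pointing down, gripper open.
Joint ranges: [-3.06, 3.06], [-0.37, 2.12], [-1.25, 1.32], [0.18, 2.47], [-1.1, 4.24], [0.23, 1.98], [-2.94, 2.94]. Speed limits (rad/s): [2.57, 2.57, 3.14, 3.14, 3.14, 3.14, 3.14].

INTERFACE

Orientations are given as [roll, pitch, yaw] about the fixed x, y, z axes, in that order (R = Rz(yaw) Ry(pitch) Rx(roll)).
In Python, from cell import read_state, cams, order, ctrl gives the robot as it stands.
- The arm moves only by the tool move_arm, never from a script. Its argument "targets" is text: rows parted by semicolons, each of 7 numbers parted by spaces: the gripper's target within -1 to 1 (fully open at 1, half-way at 0, shut at -1), then the shift along the tool's x, y, z in cm, then the turn, a rotation vector about the tool's x, y, z in degrees. A call has 1 to 5 rows; each row shifts and turns the commanded pose from where the row before left it, along the tool's axes as they then stand; what a row does not reach is not made up. A row lasts 1/12 s, in which the tool goes at most 41.7 mm and 7.16 degrees, less where a joint would pass 70% of its speed; a pose out of reach is approached as far as the arm can. A call with a gripper value outside its range is refused whole. The fingers move at their own pace and stop on an object; the grip force is fixed at half the most. Time passes only in rows, so rows that do not move let the fingers close. It gives the time, the measured TCP pose, the force, the opening and the grip force at its end, in the units of the state.
- read_state(): the state, without advancing time (a new reading comes with each control period).
- cams.get_image(name): name is "scene" or "top" or "wrist"; returns a dict with "color" (384x512x3 uint8, red, green, blue), "fovy" (degrees; the focal length in pixels is half the picture's height over the tangent of half this angle, whatever the lens; pixels are square), "cx", "cy" (the principal point, pixels), "k1" (the pictures are not rectified: a ray, as slopes to the right and down, at radius r is drawn at 1 + k1 r^2 times it, then the intrinsics apply), "rvec" (rotation vector, rad) and "tvec" (3), from world to camera coordinates, as OpenCV has them. Camera axes: x right, y down, z forward; pixel columns grow to the right and rows downward; lengths in mm; the calibration is good to about 2 mm. A picture is of the moment at which its call begins. There is no depth.
- order.finish_job(): hands the job in; it is judged then, once.
The state is a dict: "clock": time; "qpos": joint angles; "qd": joint speeds; "tau": joint torques, N m; "eef_pos": TCP position; "tool_rot": TCP orientation; "force": force on the tool from outside, world axes, zero at the start; "torque": the same for the moment, N m; "width": finger opening in mm; "gripper_force": force on a finger pad.
Only numpy, scipy, OpenCV 4.12 (cv2) and the standard library are available. Lean on these libraries where they do the work, as an engineer would, in place of code of your own. Each camera call takes 0.05 s, during which the arm holds its last target. There are 200 camera calls.

## Working session

There is one attempt and no reset: what is moved stays moved. The work goes in short steps, Python scripts to look and compute and a tool call to move; the robot and the scene stay as the last step left them, time stands still between calls to the robot, and variables do not carry over. Pictures are saved under pics/ and viewed, at most 10 in all, crops included, and the job is handed in when it is done.

Besides the shell and the picture viewer there is one more tool, called after "Request:" as name(argument=value, ...) on one line, values as JSON. move_arm: Moves the arm, as the interface text tells. Its arguments: {"type":"object","properties":{"targets":{"type":"string"}},"required":["targets"]}

```bash
mkdir -p pics
cat > h.py <<'E'
import numpy as np, cv2
from cell import read_state, cams, order, ctrl
def get(name):
    d=cams.get_image(name); return d
def ray(d,u,v):
    f=d["color"].shape[0]/2/np.tan(np.radians(d["fovy"])/2)
    p=np.array([(u-d["cx"])/f,(v-d["cy"])/f]); q=p.copy()
    for _ in range(30): q=p/(1+d["k1"]*(q@q))
    R,_=cv2.Rodrigues(np.array(d["rvec"],float)); t=np.array(d["tvec"],float).ravel()
    return -R.T@t, R.T@np.array([q[0],q[1],1])
def onz(d,u,v,z):
    c,r=ray(d,u,v); return c+r*(z-c[2])/r[2]
E
python3 - <<'E'
from h import *
s=read_state(); print(s)
for n in("scene","top"):
    d=get(n); print(n,d["fovy"],d["tvec"]); cv2.imwrite(f"pics/{n}0.png",d["color"][:,:,::-1])
E
```

```text
{'clock': 0.0, 'qpos': array([ 1.09419776,  0.62929855,  0.03842727,  1.51836924, -0.02700179,
        0.99629205, -0.02001485]), 'qd': array([-0.00090806, -0.00110116, -0.00122703, -0.00047416, -0.00152776,
       -0.00132648,  0.00050528]), 'tau': array([-2.59462655e-05, -5.63395321e+01,  1.22622907e+00, -1.93446493e+01,
        1.09817268e-02,  1.06468366e-02,  2.57243306e-05]), 'eef_pos': array([ 259.36001423, -595.33855941,  230.41925286]), 'tool_rot': array([-3.13974295e+00,  1.18445760e-05,  4.10794604e-01]), 'force': array([-0.43094869, -0.05455196,  0.86859343]), 'torque': array([-0.04598344,  0.03760999, -0.02357408]), 'gripper_force': 0.0, 'width': 85.44328701287925}
scene 44.72613822679085 [  42.76751686 -421.24271832 1035.45646566]
top 49.399356818195834 [-100.56122923  564.08733282  605.93973423]
```

View pics/scene0.png

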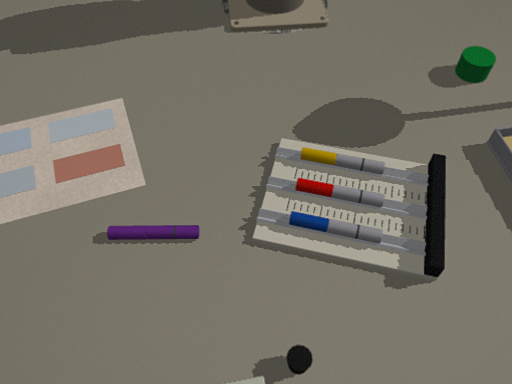

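View pics/top0.png

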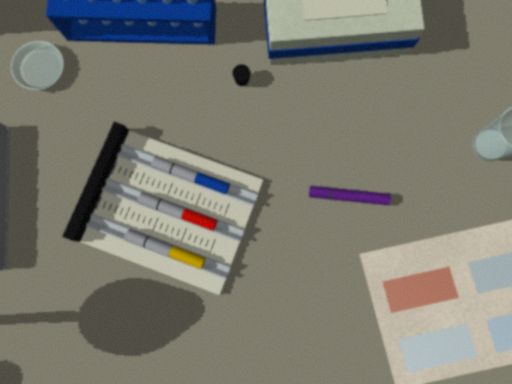

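The pictures show three tubes on the cradle: blue grip at scene (309,222) / top (211,183), red at scene (314,187) and yellow at scene (319,156). The purple look-alike lies off the cradle at scene (154,232). The blue-gripped tube in the outer groove (far from the robot) is the one meant; I'll measure it and confirm it in a crop.

```bash
cat > m.py <<'E'
from h import *
def masks(d):
    hsv=cv2.cvtColor(d["color"],cv2.COLOR_RGB2HSV)
    R={"blue":((105,150,50),(124,255,255)),"yellow":((18,150,80),(32,255,255)),"red":((0,180,80),(6,255,255))}
    return {k:cv2.inRange(hsv,*R[k]) for k in R}
def grip(d,k,roi=None):
    m=masks(d)[k]
    if roi: 
        z=np.zeros_like(m); a,b,c,e=roi; z[b:e,a:c]=m[b:e,a:c]; m=z
    cs,_=cv2.findContours(m,cv2.RETR_EXTERNAL,cv2.CHAIN_APPROX_NONE)
    c=max(cs,key=cv2.contourArea); return cv2.minAreaRect(c)
E
python3 - <<'E'
from m import *
roi={"scene":(240,130,460,280),"top":(60,115,275,300)}
for n in roi:
    d=get(n)
    P={}
    for k in("blue","yellow","red"):
        r=grip(d,k,roi[n]); b=cv2.boxPoints(r)
        # ends midpoints of short sides
        e=[(b[i]+b[(i+1)%4])/2 for i in range(4)]
        L=[np.linalg.norm(b[i]-b[(i+1)%4]) for i in range(4)]
        e=[e[i] for i in range(4) if L[i]<np.mean(L)]
        W=[onz(d,*x,28) for x in e]
        print(n,k,np.round(r[0]),[np.round(w[:2],1) for w in W],np.round(np.linalg.norm(W[0]-W[1]),1))
    g=cv2.cvtColor(d["color"],cv2.COLOR_RGB2GRAY); m=cv2.inRange(g,0,28); a,b,c,e=roi[n]
    z=np.zeros_like(m); z[b-10:e,a:c]=m[b-10:e,a:c]
    cs,_=cv2.findContours(z,cv2.RETR_EXTERNAL,cv2.CHAIN_APPROX_NONE); q=max(cs,key=cv2.contourArea)
    r=cv2.minAreaRect(q); print("stop",r,[np.round(onz(d,*x,40)[:2],1) for x in cv2.boxPoints(r)])
    if n=="top":
        cv2.imwrite("pics/crop.png",cv2.resize(d["color"][110:300,60:280,::-1],None,fx=3,fy=3,interpolation=cv2.INTER_CUBIC))
E
```

```text
scene blue [309. 221.] [array([584.9, -44. ]), array([602.6,   6.9])] 53.9
scene yellow [318. 156.] [array([466.1, -10.2]), array([483.3,  40.8])] 53.8
scene red [314. 187.] [array([525.6, -26. ]), array([543.2,  24.5])] 53.5
stop ((435.61822509765625, 215.04470825195312), (18.984817504882812, 121.86254119873047), 2.290609836578369) [array([695.8, 114.1]), array([495.8, 183. ]), array([499.9, 211.5]), array([698.9, 138. ])]
top blue [211. 183.] [array([599.8,   6.6]), array([582.1, -45.1])] 54.6
top yellow [187. 257.] [array([481.5,  41.4]), array([463. , -11.6])] 56.1
top red [199. 219.] [array([540.8,  24.3]), array([522.9, -27.3])] 54.7
stop ((96.58763885498047, 181.92784118652344), (16.448606491088867, 123.66915130615234), 23.96249008178711) [array([500.8, 203.1]), array([684.4, 140.3]), array([673.9, 115.4]), array([491. , 179.2])]
```

View pics/crop.png

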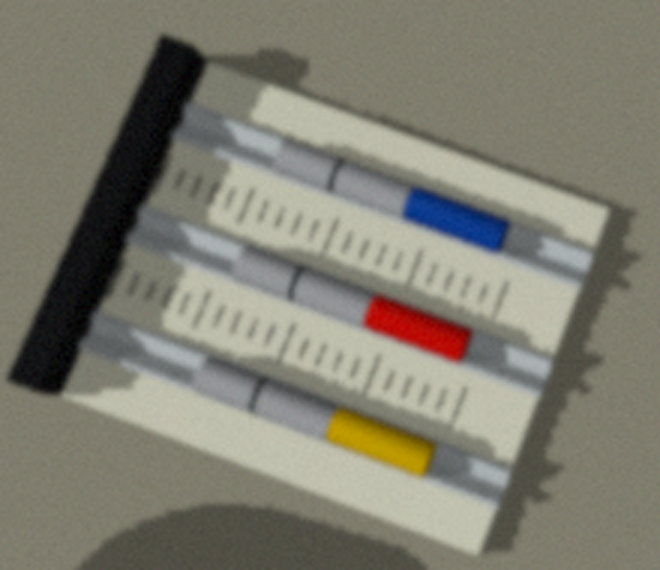

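The crop confirms it: the blue-gripped steel tube lies in the groove farthest from the robot. Its rear end is at about (583,-44), its direction is 71°, and it is about 54 mm short of the stop. I'll shut the gripper, turn tool x to 71° and push from behind.

Request:
move_arm(targets="-1 0 0 0 0 0 -6.8; -1 0 0 0 0 0 -6.8; -1 0 0 0 0 0 -6.8; -1 0 0 0 0 0 -6.8; -1 0 0 0 0 0 -6.8")

```text
clock: 0.62
eef_pos: [259.5, -595.8, 231.1]
tool_rot: [-3.141, -0.0, 1.01]
force: [-0.5, -0.3, 0.4]
width: 25.7
gripper_force: 0.0
```

Request:
move_arm(targets="-1 0 0 0 0 0 -6.8; -1 0 0 0 0 0 -6.6; -1 3 0.6 0 0 0 0; -1 3 0.6 0 0 0 0; -1 3 0.6 0 0 0 0")

```text
clock: 1.03
eef_pos: [305.9, -515.9, 230.9]
tool_rot: [-3.141, -0.001, 1.236]
force: [1.7, -0.0, -1.1]
width: -0.5
gripper_force: 0.0
```

Request:
move_arm(targets="-1 3 0.6 0 0 0 0; -1 3 0.6 0 0 0 0; -1 3 0.6 0 0 0 0; -1 3 0.6 0 0 0 0; -1 3 0.6 0 0 0 0")

```text
clock: 1.45
eef_pos: [383.8, -383.4, 231.3]
tool_rot: [-3.142, 0.0, 1.238]
force: [0.8, 0.3, 0.3]
width: -0.1
gripper_force: 0.0
```

Request:
move_arm(targets="-1 3 0.6 0 0 0 0; -1 3 0.6 0 0 0 0; -1 3 0.6 0 0 0 0; -1 3 0.6 0 0 0 0; -1 0 0 0 0 0 0")

```text
clock: 1.87
eef_pos: [449.2, -272.2, 231.6]
tool_rot: [3.14, -0.005, 1.248]
force: [1.0, 0.1, 0.3]
width: -0.1
gripper_force: 0.0
```

Request:
move_arm(targets="-1 3 0.7 0 0 0 0; -1 3 0.7 0 0 0 0; -1 3 0.7 0 0 0 0; -1 3 0.7 0 0 0 0; -1 3 0.7 0 0 0 0")

```text
clock: 2.28
eef_pos: [527.8, -147.8, 231.3]
tool_rot: [-3.141, 0.0, 1.238]
force: [1.0, -0.5, -0.2]
width: 0.3
gripper_force: 0.0
```

Request:
move_arm(targets="-1 3 0.7 1 0 0 0; -1 3 0.7 3 0 0 0; -1 1.5 0.4 3 0 0 0; -1 0 0 3 0 0 0; -1 0 0 0 0 0 0")

```text
clock: 2.7
eef_pos: [564.6, -82.9, 127.0]
tool_rot: [-3.131, 0.002, 1.241]
force: [-1.7, 0.9, -0.5]
width: -0.2
gripper_force: 0.0
```

Request:
move_arm(targets="-1 1.0 0.5 0 0 0 0; -1 0 0 3 0 0 0; -1 0 0 3 0 0 0; -1 0 0 1 0 0 0; -1 0 0 0 0 0 0")

```text
clock: 3.12
eef_pos: [575.7, -77.3, 61.7]
tool_rot: [-3.139, 0.001, 1.237]
force: [-0.3, 0.2, 0.1]
width: -0.3
gripper_force: 0.0
```

Run:
```python
from m import *
s=read_state(); print(s["eef_pos"],s["tool_rot"],s["force"])
d=get("wrist"); e=get("scene")
im=np.hstack([cv2.resize(d["color"],(400,300)),cv2.resize(e["color"][100:300,220:487],(400,300))])
cv2.imwrite("pics/w1.png",im[:,:,::-1])
```

```text
[575.69480239 -77.30674905  61.65406055] [-3.13941664e+00  8.94452028e-04  1.23703522e+00] [-0.29571423  0.19908549  0.12848979]
```

View pics/w1.png

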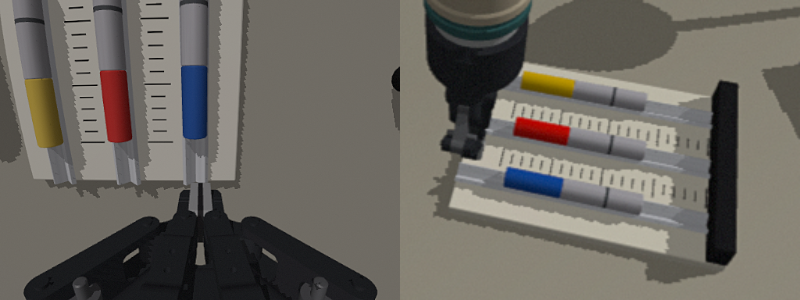

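Left half (wrist view): the shut fingers at (200,190) line up with the blue tube, rear end at (195,138), within about 3 mm. They are behind the tube and clear of red at (117,140). I'll correct by 2.5 mm, descend and approach.

Request:
move_arm(targets="-1 0 -0.25 2 0 0 0; -1 0 0 1.2 0 0 0; -1 0 0 0.5 0 0 0; -1 0 0 0 0 0 0; -1 0 0 0 0 0 0")

```text
clock: 3.63
eef_pos: [574.4, -76.1, 25.8]
tool_rot: [3.141, -0.0, 1.238]
force: [-0.8, -0.5, 0.9]
width: 0.0
gripper_force: 0.0
```

Request:
move_arm(targets="-1 0.6 0 0 0 0 0; -1 0.6 0 0 0 0 0; -1 0.6 0 0 0 0 0; -1 0.5 0 0 0 0 0; -1 0.5 0 0 0 0 0")

```text
clock: 4.05
eef_pos: [583.3, -49.9, 25.7]
tool_rot: [3.141, 0.001, 1.238]
force: [-0.8, -4.1, 3.7]
width: 0.1
gripper_force: 2.0
```

Request:
move_arm(targets="-1 0.5 0 0 0 0 0; -1 0.5 0 0 0 0 0; -1 0.5 0 0 0 0 0; -1 0.5 0 0 0 0 0; -1 0.5 0 0 0 0 0")

```text
clock: 4.47
eef_pos: [591.6, -25.7, 25.3]
tool_rot: [3.141, 0.0, 1.238]
force: [0.2, -4.1, 3.1]
width: -0.0
gripper_force: 1.9
```

```bash
cat > n.py <<'E'
from m import *
import sys
d=get("scene"); s=read_state(); print(s["eef_pos"],s["force"])
b=cv2.boxPoints(grip(d,"blue",(240,130,460,280)))
u=np.array([.327,.945])
p=[onz(d,*x,28)[:2] for x in b]; print("grip along u",np.round([q@u for q in p],1),"lat",np.round([q@[.945,-.327] for q in p],1))
cv2.imwrite("pics/%s.png"%sys.argv[1],cv2.resize(d["color"][130:290,240:460,::-1],None,fx=3,fy=3,interpolation=cv2.INTER_CUBIC))
E
python3 n.py p1
```

```text
[592.14502186 -23.80984689  25.32001065] [ 0.70249221 -0.6322177   1.81775869]
grip along u [181.3 181.3 235.9 235. ] lat [578.  556.2 556.2 577.8]
```

View pics/p1.png

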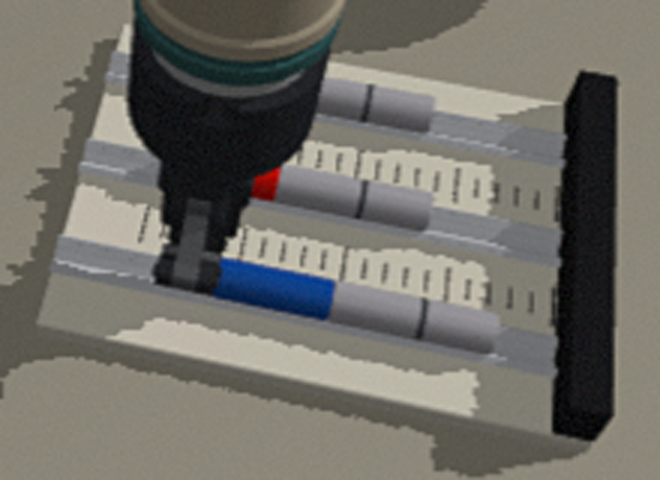

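The blue tube slides ahead of the fingertips in its groove (crop: steel end at (498,330), stop face at (560,350)), with roughly 20-25 mm to go. I'll continue, slowing down.

Request:
move_arm(targets="-1 0.4 0 0 0 0 0; -1 0.4 0 0 0 0 0; -1 0.4 0 0 0 0 0; -1 0.3 0 0 0 0 0; -1 0.2 0 0 0 0 0")

```text
clock: 4.93
eef_pos: [597.1, -8.8, 25.2]
tool_rot: [3.141, -0.001, 1.239]
force: [0.4, -2.4, 0.6]
width: -0.2
gripper_force: 1.1
```

Request:
move_arm(targets="-1 0.1 0 0 0 0 0; -1 0.1 0 0 0 0 0; -1 0.1 0 0 0 0 0; -1 0.1 0 0 0 0 0; -1 0 0 0 0 0 0")

```text
clock: 5.35
eef_pos: [598.1, -5.7, 25.2]
tool_rot: [-3.142, -0.0, 1.238]
force: [0.4, -2.1, 0.2]
width: -0.1
gripper_force: 0.7
```

Request:
move_arm(targets="-1 0.1 0 0 0 0 0; -1 0.1 0 0 0 0 0; -1 0.1 0 0 0 0 0; -1 0 0 0 0 0 0")

```text
clock: 5.68
eef_pos: [599.1, -2.7, 25.2]
tool_rot: [-3.141, -0.0, 1.238]
force: [0.1, -1.7, 0.5]
width: -0.2
gripper_force: 0.4
```

```bash
python3 n.py p2
```

```text
[599.17213724  -2.7248065   25.23139783] [ 0.7609743  -1.44426849  0.77858895]
grip along u [208.6 208.9 260.5 259.2] lat [578.2 556.4 556.  577.5]
```

View pics/p2.png

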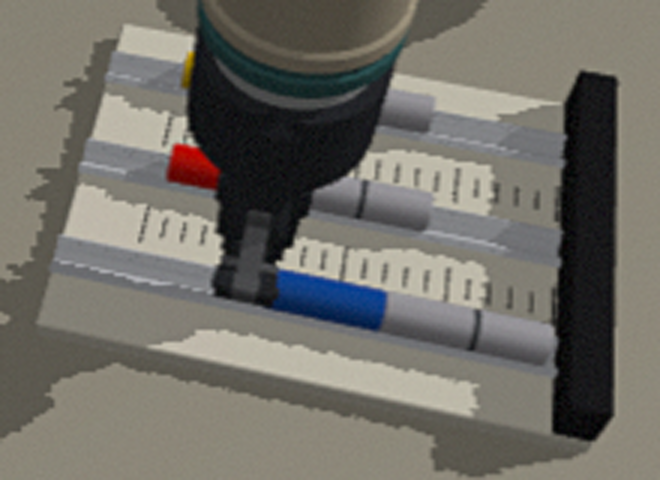

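The steel end at (554,345) is within a few mm of the stop face at (558,350). I'll keep pushing until the force rises.

Request:
move_arm(targets="-1 0.1 0 0 0 0 0; -1 0.1 0 0 0 0 0; -1 0 0 0 0 0 0")

```text
clock: 5.98
eef_pos: [599.7, -1.0, 25.2]
tool_rot: [-3.141, -0.0, 1.238]
force: [-0.7, -0.2, -0.2]
width: 0.1
gripper_force: 0.6
```

Request:
move_arm(targets="-1 0.1 0 0 0 0 0; -1 0.1 0 0 0 0 0; -1 0 0 0 0 0 0")

```text
clock: 6.23
eef_pos: [600.4, 0.9, 25.2]
tool_rot: [-3.141, -0.0, 1.238]
force: [-0.9, -0.5, 0.5]
width: 0.2
gripper_force: 0.6
```

Request:
move_arm(targets="-1 0.1 0 0 0 0 0; -1 0.1 0 0 0 0 0; -1 0 0 0 0 0 0")

```text
clock: 6.48
eef_pos: [601.0, 2.9, 25.2]
tool_rot: [-3.141, -0.0, 1.238]
force: [0.0, -0.8, -0.0]
width: 0.1
gripper_force: 0.5
```

```bash
python3 n.py p3
```

```text
[601.07020657   2.89142993  25.20837673] [-1.10713852 -0.78834305 -0.9282801 ]
grip along u [215.5 216.1 266.6 265. ] lat [577.9 556.1 556.3 577.8]
```

View pics/p3.png

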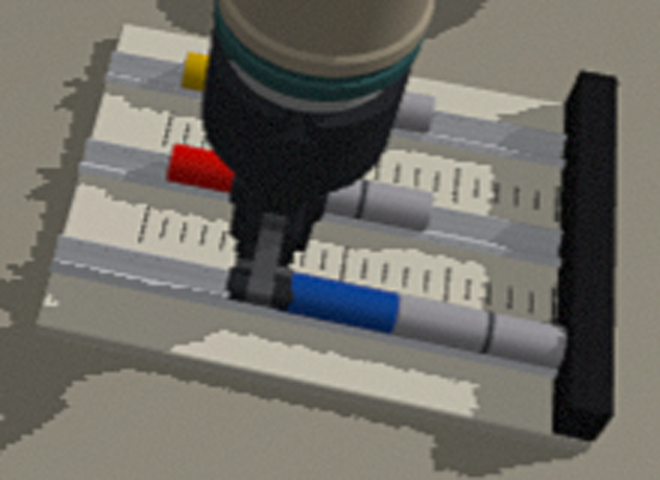

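Request:
move_arm(targets="-1 0.1 0 0 0 0 0; -1 0.1 0 0 0 0 0; -1 0 0 0 0 0 0")

```text
clock: 6.78
eef_pos: [601.3, 3.4, 25.2]
tool_rot: [-3.141, 0.001, 1.238]
force: [-0.7, -3.0, 1.4]
width: 0.4
gripper_force: 1.8
```

Request:
move_arm(targets="-1 0.1 0 0 0 0 0; -1 0.1 0 0 0 0 0; -1 0 0 0 0 0 0")

```text
clock: 7.03
eef_pos: [601.2, 3.5, 25.2]
tool_rot: [-3.14, 0.004, 1.236]
force: [-3.1, -6.7, 3.2]
width: -0.2
gripper_force: 3.6
```

The TCP has stalled and the force is rising, so the tube is at the stop. I'll back off and lift.

Request:
move_arm(targets="-1 -0.8 0 0 0 0 0; -1 -1.5 0 0 0 0 0; -1 -1 0 -3 0 0 0; -1 -3 0 -4 0 0 0; -1 -3 0 -4 0 0 0")

```text
clock: 7.45
eef_pos: [575.3, -70.6, 122.5]
tool_rot: [-3.141, -0.002, 1.241]
force: [0.6, -2.0, 0.3]
width: -0.4
gripper_force: 0.0
```

Request:
move_arm(targets="-1 -4 0 -1 0 0 0; -1 -4 0 0 0 0 0; -1 -4 0 0 0 0 0; -1 0 0 0 0 0 0; -1 0 0 0 0 0 0")

```text
clock: 7.87
eef_pos: [535.4, -188.7, 132.1]
tool_rot: [3.14, 0.0, 1.232]
force: [1.0, 0.6, -0.3]
width: -0.0
gripper_force: 0.0
```

```bash
python3 n.py p4
```

```text
[ 536.4363993  -185.92519515  132.11683218] [-0.62754033  0.62849551  0.995437  ]
grip along u [212.  212.6 267.3 265.8] lat [577.9 556.1 556.3 577.8]
```

View pics/p4.png

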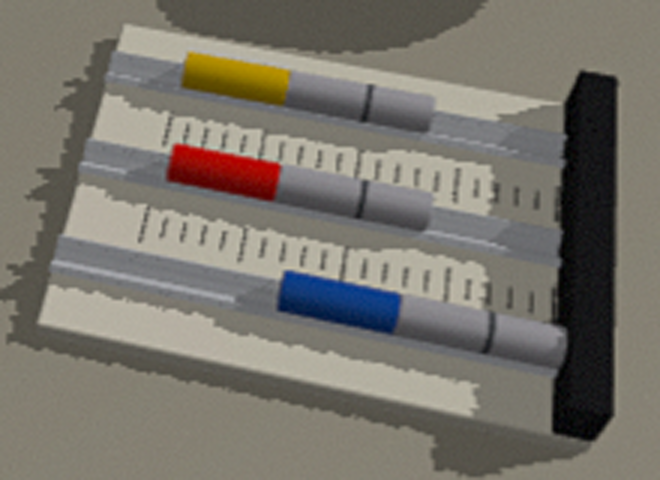

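The blue tube lies seated in its groove with its steel end at (566,348) against the stop. Red and yellow are unmoved and the arm is clear.

```bash
python3 -c "
from cell import order; print(order.finish_job())"
```

```text
the job is handed in; nothing more can be done
None
```

The blue tube lies in its groove with its steel end against the stop (felt as a stall with rising force), red and yellow look unmoved in the last picture, and the job was handed in at about 8 s of the 29 s allowed; no verdict was returned.

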